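# Make up the relay kit and the terminal kit

## Robot

A 6-joint arm with a two-finger parallel gripper is mounted at the origin on a cart in front of the work surface, level with it; the furniture and walls round the work are solid. World frame = base frame: x ahead of the robot, y to its left, z up, the work surface at z = 0. Lengths are in m, angles in rad, forces in N, time in s.
With the tool pointing down it reaches from about 0.275 to 0.875 m from the base axis. Payload 12.5 kg.
Tool frame: the origin (TCP) lies on the centre line of the jaws, within the pads' length; the fingertips stand r.finger_overhang ahead of it and the grasp point (between the pads) lies 3 mm ahead of it (r.finger_overhang is the distance from the TCP to the fingertips, in m); z points along the fingers, y is the line along which they close (so a half turn about z gives the same grasp; the last joint's range is limited). The gripper opens to 85 mm and grips with 20 to 120 N. Pads are 22 mm wide; open, the fingers measure 114 mm over their backs; the gripper's body (76 mm by 85 mm) begins 54 mm behind the grasp point. The pads swing forward as they close: fully open they stand 13 mm farther back than shut.
Start: joints at [-1.312, 0.351, 1.652, -0, 1.139, -0.085], TCP at [0.185, -0.518, 0.253] pointing down, gripper open.
Joint ranges: [-2.75, 2.75], [-0.79, 2.1], [0.01, 2.65], [-1.57, 4.71], [0.07, 3.14], [-2.87, 2.87]. Speed limits (rad/s): [2.22, 2.22, 2.79, 3.14, 3.14, 3.14].

## Interface

Orientations are given as a unit quaternion [x, y, z, w].
In Python, from cell import r, optics gives the robot as it stands. The module is installed in compiled form; this text tells all that it offers. Calls block until the motion is done:
- r.move_to(position, orientation): joint-space move of the TCP to a pose.
- r.move_linear(position, rot=None, vel=0.15): straight line of the TCP; rot=None keeps the orientation; vel is the mean speed in m/s.
- r.set_joints(angles): joint-space move.
- r.set_gripper(opening, squeeze=None): opening from 0.0 (shut) to 1.0 (fully open); squeeze is the grip in N (None keeps the last); returns when the fingers have stopped.
- r.sleep(seconds).
- r.inverse_kinematics(position, orientation): joint angles nearest the present ones, or None.
- optics.get_image(name): name is "side" or "top" or "wrist"; returns a dict with "pixels" (384x512x3 uint8, red, green, blue), "depth" (384x512 float32, m along the optical axis (not along the pixel's ray), 0 where there is no reading), "fx", "fy", "cx", "cy" (pixels), "camera_from_world" (4x4, takes a point from world to camera coordinates); the wrist camera has in their place "mount" (4x4, takes a point from camera to tool coordinates, whose origin is the TCP and whose axes are the flange's). Camera axes: x right, y down, z forward; pixel columns grow to the right and rows downward; lengths in m; the calibration is good to about 2 mm. The wrist camera is an equidistant fisheye: a pixel r from the principal point sees the ray r / f radians off the axis. A picture is of the moment at which its call begins: read the wrist's pose just before it.
A pose or a line that the arm cannot do raises r.PlanningError and nothing moves.
- r.hand_in(): hands the job in; it is judged then, once.
Readings, each from a call of its own:
- r.current_t(): time.
- r.current_q(): joint angles.
- r.current_qvel(): joint speeds.
- r.current_effort(): joint torques, N m.
- r.current_tool_pos(): TCP position.
- r.current_ee_rot(): TCP orientation.
- r.current_contact_force(): force on the tool from outside, world axes, zero at the start.
- r.current_torque(): the same for the moment, N m.
- r.current_opening(): opening from 0.0 (shut) to 1.0 (fully open).
- r.current_finger_force(): force on a finger pad.
Only numpy, scipy, OpenCV 4.12 (cv2) and the standard library are available. Lean on these libraries where they do the work, as an engineer would, in place of code of your own. Each camera call takes 0.05 s, during which the arm holds its last target. There are 200 camera calls.

## Task

Make up the two call-out kits from the stock in the middle of the bench: the relay, the reel of solder and the fuse with the green band belong in the blue tray, the white terminal block and the fuse with the red band in the yellow tray. Press each fuse down into its tray's copper spring clips until it snaps fully home; lay the other parts flat in the two open pockets, the right way up as they are now, one part to a pocket. Leave the multimeter and the roll of tape where they are.

Things in the scene. Friction and masses are not known exactly. Their poses are not given: they have to be found in the camera images.
- blue_tray: blue kit tray, 140 (x) x 160 (y) mm, fixed. Origin: centre of underside, bench level; z up. Floor at z 6, 3 mm walls to z 18, ribs to z 14 mm. Two open pockets on the -x side, 91 (x) x 75 (y) mm, centres x -21.5, y +39 and -39 mm. On the +x side a black fuse base (top z 15) with two pairs of 8 mm wide copper spring clips (top z 40) at x 46, y +19 and -19 mm; a fuse lies in them along y, centred at x 46, y 0.
- yellow_tray: yellow kit tray, 140 (x) x 160 (y) mm, fixed. Origin: centre of underside, bench level; z up. Floor at z 6, 3 mm walls to z 18, ribs to z 14 mm. Two open pockets on the -x side, 91 (x) x 75 (y) mm, centres x -21.5, y +39 and -39 mm. On the +x side a black fuse base (top z 15) with two pairs of 8 mm wide copper spring clips (top z 40) at x 46, y +19 and -19 mm; a fuse lies in them along y, centred at x 46, y 0.
- green_fuse_centre (a point): white ceramic cartridge fuse with a green band and steel end caps, loose, 14 mm diameter, 51 mm long, 25 g, lying on its side. Point: its centre; y is its length, ends alike. Grasp across the middle: 30 mm is free between the pairs of clips. In the mouths of a tray's clips its axis is at tray z 39 mm; pushed straight down with about 12 N it snaps onto its seats, axis at z 28 mm, and stays.
- red_fuse_centre (a point): white ceramic cartridge fuse with a red band and steel end caps, loose, 14 mm diameter, 51 mm long, 25 g, lying on its side. Point: its centre; y is its length, ends alike. Grasp across the middle: 30 mm is free between the pairs of clips. Snapped home in a tray's clips its axis is at tray z 28 mm (39 mm while it only lies in their mouths); about 12 N straight down.
- relay_centre (a point): loose relay lying on its side: clear cover over a black base with flat metal tags, 50 mm long (tags included) along its x, 28 mm wide along y, 22 mm high, 38 g. Point: centre of the solid 43 x 28 mm part, half-way up (11 mm over its underside). Tags point to its -x. Grasp across the 28 mm width.
- terminal_block_centre (a point): loose strip of white screw terminals, 58 mm long along its y, 18 mm wide along x, body 9 mm high with screw turrets to 14 mm, 35 g. Point: centre, 7 mm over its underside. Grasp across the 18 mm width, fingers down beside the 9 mm high body.
- solder_reel_centre (a point): loose white reel of solder wire standing on its flange, 48 mm diameter, 36 mm high, 0.21 kg. Point: centre, 18 mm over its underside; z is its axis. Grasp across the flanges from above.
- power_strip: white socket strip with two black plugs on an aluminium profile, fixed, behind the middle of the stock; 242 mm long along its y (plugs towards its -y end, which is nearest the robot), 59 mm wide, plugs up to 115 mm over the bench; its black lead rises behind the plugs to 135 mm over the bench. Not to be handled: carry parts over or round it. Origin: centre of its underside, 50 mm over the bench.
- multimeter: hand multimeter in a yellow case, 149 mm along its x, 75 mm along y, 46 mm high, lying loose at the near left; a bystander. Origin: centre of its underside.
- tape_roll: roll of black insulating tape, 55 mm diameter, 19 mm high, lying loose at the near right; a bystander. Origin: centre of its underside.
Things that resemble listed ones, but are neither listed nor needed, are in the scene too. Leave any black look-alike of the part that bears solder_reel_centre alone.

How it is judged:
At the end, for the whole second after the job is handed in: Each fuse snapped home in the right tray's clips (height within 2.2 mm, sideways 3, lengthwise 6, in line within 0.1 rad); relay and reel one to a pocket of the blue tray, terminal block in a pocket of the yellow: flat on the floor (3 mm, 0.12 rad), right way up; all at rest (x of green_fuse_centre in the frame of blue_tray between 0.043 and 0.049 m and y of green_fuse_centre in the frame of blue_tray between -0.006 and 0.006 m and z of green_fuse_centre in the frame of blue_tray between 0.0258 and 0.0302 m and angle between the y axis of green_fuse_centre and the y axis of blue_tray, either way round below 0.1 rad and x of red_fuse_centre in the frame of yellow_tray between 0.043 and 0.049 m and y of red_fuse_centre in the frame of yellow_tray between -0.006 and 0.006 m and z of red_fuse_centre in the frame of yellow_tray between 0.0258 and 0.0302 m and angle between the y axis of red_fuse_centre and the y axis of yellow_tray, either way round below 0.1 rad and (((x of relay_centre in the frame of blue_tray between -0.0555 and 0.0125 m and y of relay_centre in the frame of blue_tray between 0.012 and 0.066 m and z of relay_centre in the frame of blue_tray between 0.014 and 0.02 m and angle between relay_centre's own z axis and vertical below 0.12 rad) and (x of solder_reel_centre in the frame of blue_tray between -0.0555 and 0.0125 m and y of solder_reel_centre in the frame of blue_tray between -0.066 and -0.012 m and z of solder_reel_centre in the frame of blue_tray between 0.021 and 0.027 m and angle between solder_reel_centre's own z axis and vertical below 0.12 rad)) or ((x of relay_centre in the frame of blue_tray between -0.0555 and 0.0125 m and y of relay_centre in the frame of blue_tray between -0.066 and -0.012 m and z of relay_centre in the frame of blue_tray between 0.014 and 0.02 m and angle between relay_centre's own z axis and vertical below 0.12 rad) and (x of solder_reel_centre in the frame of blue_tray between -0.0555 and 0.0125 m and y of solder_reel_centre in the frame of blue_tray between 0.012 and 0.066 m and z of solder_reel_centre in the frame of blue_tray between 0.021 and 0.027 m and angle between solder_reel_centre's own z axis and vertical below 0.12 rad))) and ((x of terminal_block_centre in the frame of yellow_tray between -0.0555 and 0.0125 m and y of terminal_block_centre in the frame of yellow_tray between 0.012 and 0.066 m and z of terminal_block_centre in the frame of yellow_tray between 0.01 and 0.016 m and angle between terminal_block_centre's own z axis and vertical below 0.12 rad) or (x of terminal_block_centre in the frame of yellow_tray between -0.0555 and 0.0125 m and y of terminal_block_centre in the frame of yellow_tray between -0.066 and -0.012 m and z of terminal_block_centre in the frame of yellow_tray between 0.01 and 0.016 m and angle between terminal_block_centre's own z axis and vertical below 0.12 rad)) and linear speed of each of green_fuse, red_fuse, relay, terminal_block, solder_reel below 0.02 m/s); the robot touches nothing.
It fails at once if the multimeter is displaced (more than 20 mm) (distance of multimeter from where it was at the start of the episode above 0.02 m).
It fails at once if the roll of tape is displaced (more than 20 mm) (distance of tape_roll from where it was at the start of the episode above 0.02 m).
It also fails if it takes over 125 s, if anything falls off the work surface, if the arm or the gripper's body presses on something with over 40 N, if the wrist force passes 120 N, or if a joint passes its speed limit or range.

## Working session

There is one attempt and no reset: what is moved stays moved. The work goes in short steps, each a Python script; the robot and the scene stay as the last script left them, time stands still between calls to the robot, and variables do not carry over. Pictures are saved under pics/ and viewed, at most 14 in all, crops included, and the job is handed in when it is done.

```bash
mkdir -p pics
cat > h.py <<'E'
import numpy as np, cv2
from cell import r, optics
def snap(n,f):
    d=optics.get_image(n); np.savez(f'pics/{f}.npz',**d); cv2.imwrite(f'pics/{f}.png',d['pixels'][:,:,::-1]); return d
def cloud(d):
    z=d['depth'].astype(float); v,u=np.mgrid[:z.shape[0],:z.shape[1]]
    p=np.stack([(u-d['cx'])/d['fx']*z,(v-d['cy'])/d['fy']*z,z],-1)
    T=np.linalg.inv(d['camera_from_world']); w=p@T[:3,:3].T+T[:3,3]; w[z==0]=np.nan; return w
E
python3 - <<'E'
from h import *
print(r.finger_overhang,r.current_t(),r.current_ee_rot(),r.current_opening())
for n in('top','side'):
    d=snap(n,n+'0'); print(n,d['fx'],d['cx'],d['cy'],np.linalg.inv(d['camera_from_world']).round(3).tolist())
a=[cv2.resize(cv2.imread(f'pics/{n}0.png'),(800,600)) for n in('top','side')]
cv2.imwrite('pics/t.png',a[0]);cv2.imwrite('pics/s.png',a[1])
E
```

```text
0.022 0.0 [ 9.85262046e-01  1.71050702e-01 -4.96121641e-05 -5.96012215e-04] 1.0001974147584143
top 394.0434595719519 253.78539490619585 191.45195023993386 [[-0.009, -0.996, 0.084, 0.384], [-1.0, 0.009, -0.002, 0.045], [0.001, -0.084, -0.997, 1.115], [0.0, 0.0, 0.0, 1.0]]
side 402.7059731262012 257.6481494789441 192.73347275291542 [[-0.893, -0.269, 0.36, 0.076], [-0.449, 0.559, -0.697, 0.761], [-0.014, -0.784, -0.62, 0.717], [0.0, 0.0, 0.0, 1.0]]
```

View pics/t.png

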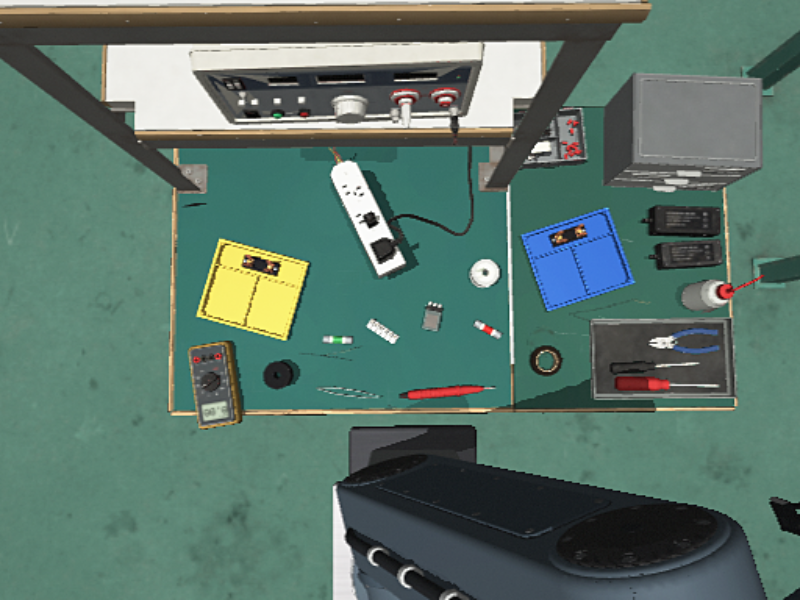

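View pics/s.png

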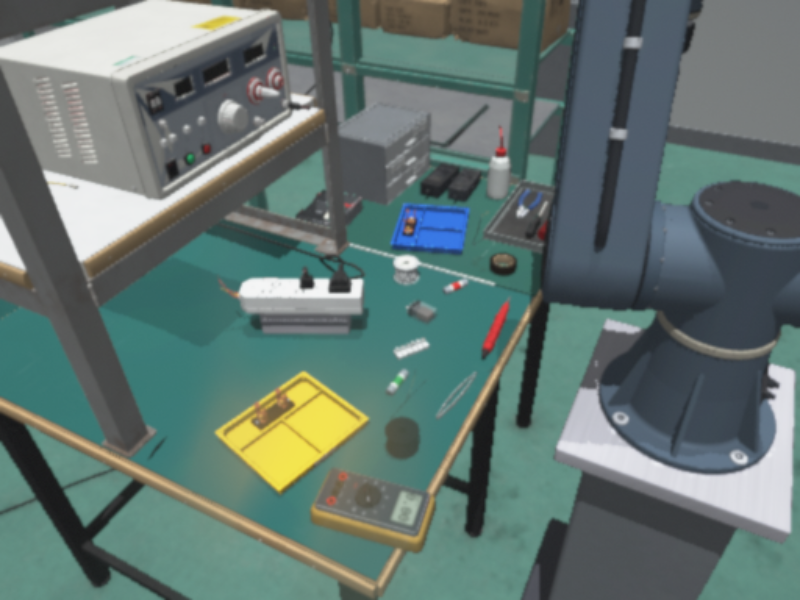

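The top view (at 800x600) shows the reel at (484,273), relay (432,317), terminal block (382,330), green fuse (338,340), red fuse (487,329), yellow tray (253,289) and blue tray (578,259). The black reel look-alike is at (278,375) and the tape roll at (546,361). The side view agrees with this. Next I'll measure rough positions from the top depth image.

Run:
```python
from h import *
d=dict(np.load('pics/top0.npz')); w=cloud(d); hsv=cv2.cvtColor(d['pixels'],cv2.COLOR_RGB2HSV)
print(np.nanmedian(w[225:240,200:300].reshape(-1,3),0))
def rect(m,name):
    P=w[m]; P=P[~np.isnan(P[:,0])]; R=cv2.minAreaRect((P[:,:2]*1000).astype(np.float32))
    print(name,len(P),np.round(R[0],1),np.round(R[1],1),round(R[2],1),'z95 %.1f'%(np.percentile(P[:,2],95)*1000))
H,S,V=hsv[...,0],hsv[...,1],hsv[...,2]
vv,uu=np.mgrid[:384,:512]
def box(a,b,c,e): return (uu>a/1.5625)&(uu<b/1.5625)&(vv>c/1.5625)&(vv<e/1.5625)
rect((abs(H.astype(int)-28)<6)&(S>150)&box(190,315,230,345),'yellow')
rect((abs(H.astype(int)-110)<8)&(S>150)&box(515,640,200,315),'blue')
hi=(w[...,2]>0.005)
for n,b in dict(reel=(460,505,250,295),relay=(415,450,295,338),term=(360,405,312,350),gf=(315,362,330,350),rf=(468,508,315,345),tape=(525,568,340,380),meter=(180,248,340,430),breel=(258,300,355,392),ybase=(235,290,245,282),bbase=(540,595,215,252),strip=(325,412,155,280)).items():
    rect((hi if 'base' not in n else (V<70)&hi)&box(*b),n)
```

```text
[0.36275792 0.05742658 0.00348291]
yellow 389 [498.1 300.8] [163.5 147.5] 74.2 z95 21.0
blue 2856 [ 547.6 -285.9] [146.9 175.1] 17.7 z95 19.7
reel 360 [ 523.5 -114. ] [80.4 77.2] 89.4 z95 39.5
relay 246 [444.9 -20.6] [59.2 76.4] 89.4 z95 25.2
term 258 [420.3  68.3] [78.9 64.7] 89.5 z95 14.7
gf 142 [404.2 148.4] [81.7 30.9] 89.5 z95 16.6
rf 163 [ 420.  -121.3] [70.5 50.7] 89.5 z95 16.2
tape 287 [ 364.4 -225.8] [74.  69.7] 89.5 z95 23.5
meter 1698 [328.1 370.7] [155.2 118.2] 0.4 z95 40.7
breel 331 [345.2 254.8] [70.7 61.1] 89.5 z95 40.0
ybase 110 [549.1 285. ] [60.8 41.5] 74.9 z95 18.1
bbase 114 [ 590.4 -270.3] [43.7 93.6] 17.7 z95 17.1
strip 2169 [626.2  93.1] [155.6 230.6] 89.4 z95 115.0
```

```bash
cat >> h.py <<'E'
from scipy.spatial.transform import Rotation as R
def q(yaw): return (R.from_euler('z',yaw)*R.from_quat([1,0,0,0])).as_quat()  # closing line along yaw+90deg
def wsnap(f):
    p,o=np.array(r.current_tool_pos()),np.array(r.current_ee_rot())
    d=optics.get_image('wrist'); T=np.eye(4); T[:3,:3]=R.from_quat(o).as_matrix(); T[:3,3]=p
    d['wfc']=T@np.array(d['mount']); np.savez(f'pics/{f}.npz',**d); return d
def proj(d,P):
    T=np.linalg.inv(d['wfc']); c=P@T[:3,:3].T+T[:3,3]; n=np.hypot(c[...,0],c[...,1]); th=np.arctan2(n,c[...,2])
    return d['cx']+d['fx']*th*c[...,0]/n, d['cy']+d['fy']*th*c[...,1]/n
def ortho(d,cx,cy,z,half=.1,res=.0005):   # row down = -x, col right = -y
    n=int(2*half/res); i,j=np.mgrid[:n,:n]
    P=np.stack([cx+half-i*res,cy+half-j*res,np.full(i.shape,z)],-1); u,v=proj(d,P)
    return cv2.remap(d['pixels'],u.astype(np.float32),v.astype(np.float32),cv2.INTER_LINEAR)
def wcloud(d):
    z=d['depth'].astype(float); v,u=np.mgrid[:z.shape[0],:z.shape[1]]
    a=(u-d['cx'])/d['fx']; b=(v-d['cy'])/d['fy']; th=np.hypot(a,b); k=np.where(th<1.4,np.tan(np.minimum(th,1.4))/np.maximum(th,1e-9),np.nan)
    p=np.stack([a*k*z,b*k*z,z],-1); w=p@d['wfc'][:3,:3].T+d['wfc'][:3,3]; w[z==0]=np.nan; return w
E
python3 - <<'E'
from h import *
for k,p,yaw in(('B',(.5,-.29,.30),0),('S',(.43,-.02,.32),0),('Y',(.47,.28,.30),0)):
    try: r.move_to(p,q(yaw))
    except r.PlanningError as e: print(k,e); continue
    r.sleep(.2); d=wsnap('w'+k)
    print(k,r.current_t(),np.round(r.current_tool_pos(),4),np.round(r.current_q(),2),d['fx'],np.round(d['mount'],3).tolist())
for k,c in(('B',(.548,-.29)),('S',(.45,0)),('Y',(.5,.30))):
    d=dict(np.load(f'pics/w{k}.npz')); 
    o=ortho(d,*c,.012,.1 if k!='S' else .18,.0005 if k!='S' else .0009); cv2.imwrite(f'pics/o{k}.png',o[:,:,::-1])
cv2.imwrite('pics/oA.png',np.hstack([cv2.imread('pics/oB.png'),cv2.imread('pics/oY.png')]))
E
```

```text
B 1.8 [ 0.4996 -0.2905  0.3   ] [-0.61  0.36  1.52 -0.    1.26  0.96] 297.3186396354542 [[-0.001, -0.951, -0.308, 0.079], [1.0, -0.001, -0.001, 0.0], [0.001, -0.308, 0.951, -0.12], [0.0, 0.0, 0.0, 1.0]]
S 3.1333 [ 0.4303 -0.0206  0.3198] [-0.16  0.06  1.85  0.    1.24  1.42] 297.3186396354542 [[-0.001, -0.951, -0.308, 0.079], [1.0, -0.001, -0.001, 0.0], [0.001, -0.308, 0.951, -0.12], [0.0, 0.0, 0.0, 1.0]]
Y 4.5417 [0.4703 0.2792 0.3002] [ 0.45  0.3   1.6  -0.    1.24  2.02] 297.3186396354542 [[-0.001, -0.951, -0.308, 0.079], [1.0, -0.001, -0.001, 0.0], [0.001, -0.308, 0.951, -0.12], [0.0, 0.0, 0.0, 1.0]]
```

View pics/oS.png

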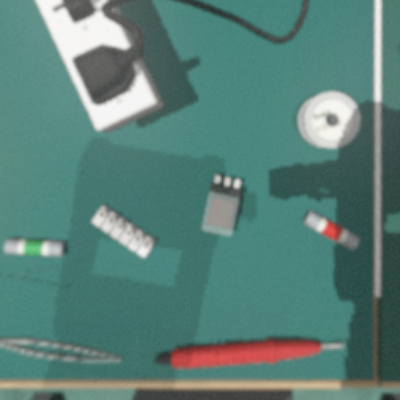

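View pics/oA.png

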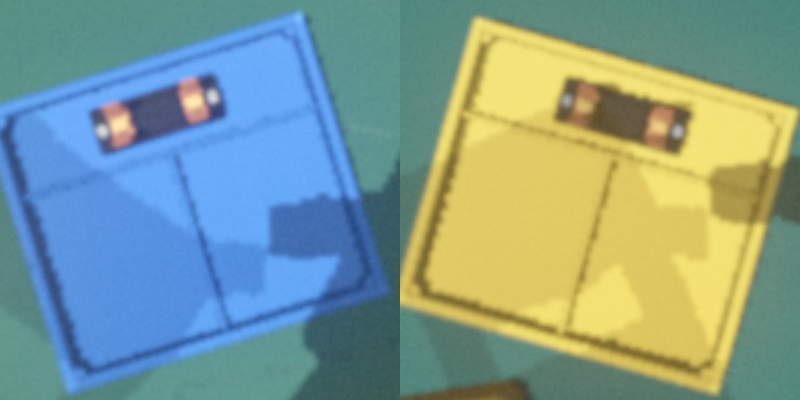

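The stock ortho (0.9 mm/px, centred on x .45, y 0) shows green fuse (35,247), terminal (123,231), relay (223,208) with tags up (+x), red fuse (331,230) and reel (328,120). The second picture shows both trays with their fuse bases on the far (+x) side: blue turned about +17°, yellow about −15°.

Run:
```python
from h import *
def meas(k,c,z,half,res,maskf,name,draw=[]):
    d=dict(np.load(f'pics/w{k}.npz')); o=ortho(d,*c,z,half,res); h=cv2.cvtColor(cv2.GaussianBlur(o,(3,3),0),cv2.COLOR_RGB2HSV).astype(int)
    m=maskf(h,o.astype(int)).astype(np.uint8); m=cv2.morphologyEx(m,cv2.MORPH_OPEN,np.ones((5,5)))
    n,l,s,_=cv2.connectedComponentsWithStats(m)
    out=[]
    for i in np.argsort(-s[1:,4])[:2]+1:
        ii,jj=np.where(l==i); P=np.stack([(c[0]+half-ii*res)*1e3,(c[1]+half-jj*res)*1e3],1).astype(np.float32)
        r_=cv2.minAreaRect(P); print(name,len(P),'c',np.round(r_[0],1),'size',np.round(r_[1],1),'ang %.1f'%r_[2],'mean',P.mean(0).round(1))
blue=lambda h,o:(abs(h[...,0]-109)<9)&(h[...,1]>110)
yel=lambda h,o:(abs(h[...,0]-26)<7)&(h[...,1]>90)&(h[...,2]>90)
meas('B',(.548,-.29),.018,.11,.0005,blue,'blue')
meas('Y',(.5,.30),.018,.11,.0005,yel,'yel')
dark=lambda h,o:(h[...,2]<95)
cop=lambda h,o:(h[...,0]<16)&(h[...,1]>60)&(h[...,2]>110)
meas('B',(.592,-.275),.015,.03,.0005,lambda h,o:~blue(h,o),'bbase')
meas('B',(.592,-.275),.036,.04,.0005,cop,'bcop')
meas('Y',(.545,.288),.015,.03,.0005,lambda h,o:~yel(h,o),'ybase')
meas('Y',(.545,.288),.036,.04,.0005,cop,'ycop')
ng=lambda h,o:~((h[...,0]>76)&(h[...,0]<100)&(h[...,1]>60))
c=lambda u,v:(.45+.18-v*.0009,.18-u*.0009)
for n,u,v,z,hf in(('gf',35,247,.007,.038),('term',123,231,.011,.045),('relay',223,206,.022,.045),('rf',331,230,.007,.038),('reel',328,120,.036,.04)):
    meas('S',c(u,v),z,hf,.0003,ng,n)
# white-only for the red fuse/reel
bright=lambda h,o:((h[...,2]>150)&(h[...,1]<60))|((h[...,0]<8)|(h[...,0]>172))&(h[...,1]>90)
meas('S',c(331,230),.007,.038,.0003,bright,'rf2')
meas('S',c(328,120),.036,.04,.0003,lambda h,o:(h[...,2]>120)&(h[...,1]<60),'reel2')
for k,(u,v),z in(('S',(123,231),.011),('S',(223,206),.022),('S',(331,230),.007),('S',(328,120),.036),):pass
d=dict(np.load('pics/wS.npz'))
T=np.hstack([cv2.resize(ortho(d,*c(u,v),z,.04,.0004),(200,200)) for u,v,z in((35,247,.007),(123,231,.011),(223,206,.022),(331,230,.007))])
dB=dict(np.load('pics/wB.npz'));dY=dict(np.load('pics/wY.npz'))
B=np.hstack([cv2.resize(ortho(*a),(200,200)) for a in((d,*c(328,120),.036,.04,.0004),(dB,.592,-.275,.036,.04,.0004),(dY,.545,.288,.036,.04,.0004),(dB,.592,-.275,.015,.04,.0004))])
cv2.imwrite('pics/crops.png',np.vstack([T,B])[:,:,::-1])
for n in 'BSY': print(n,np.round(dict(np.load(f'pics/w{n}.npz'))['wfc'][:3,3],4))
```

```text
blue 94486 c [ 547.1 -283.3] size [149.2 169.8] ang 17.3 mean [ 545.1 -283.5]
yel 93883 c [498.1 301.2] size [167.6 147.7] ang 73.9 mean [496.1 302.1]
yel 3600 c [400.2 374.5] size [71.  19.5] ang 90.0 mean [399. 371.]
bbase 4498 c [ 592.8 -270.6] size [24.4 60.7] ang 17.6 mean [ 592.2 -271.4]
bbase 489 c [ 618.  -256.7] size [23.5  8. ] ang 90.0 mean [ 619.2 -253.7]
bcop 202 c [ 601.4 -285. ] size [6.5 9.6] ang 17.1 mean [ 601.1 -285.1]
bcop 192 c [ 580.3 -254. ] size [6.  9.8] ang 15.9 mean [ 580.4 -253.5]
ybase 2012 c [537.8 277.6] size [39.1 22. ] ang 83.7 mean [538.6 274.2]
ybase 1303 c [547.9 309.3] size [20.4 21.5] ang 71.6 mean [548.2 308.8]
ycop 298 c [543.6 269.6] size [12.6  6.7] ang 78.1 mean [543.5 269.4]
ycop 249 c [553.7 304.2] size [11.9  5.9] ang 76.0 mean [553.7 304.5]
gf 9292 c [406.3 151.8] size [56.9 16.1] ang 86.7 mean [406.4 151.7]
term 14821 c [421.7  69.5] size [62.  22.6] ang 55.9 mean [421.7  69.5]
relay 15631 c [447.5 -20.4] size [28.8 52.4] ang 77.7 mean [447.1 -20.1]
rf 9483 c [ 421.6 -119.7] size [55.4 17.1] ang 62.1 mean [ 421.8 -119.5]
reel 25356 c [ 522. -111.] size [56.7 50.7] ang 90.0 mean [ 521.6 -111.1]
reel 6973 c [ 522.2 -150.6] size [79.5  8.1] ang 0.0 mean [ 522.2 -150.9]
rf2 2419 c [ 428.9 -104.9] size [18.1 14.5] ang 63.4 mean [ 428.7 -105.3]
rf2 2147 c [ 421.5 -120.2] size [15.2 13.4] ang 63.4 mean [ 421.4 -120.1]
reel2 24142 c [ 522.  -109.8] size [54.3 50.7] ang 90.0 mean [ 522.  -110.2]
reel2 5619 c [ 522.2 -150.9] size [79.5  7.5] ang 0.0 mean [ 525.4 -151.5]
B [ 0.5788 -0.2909  0.4203]
S [ 0.5096 -0.021   0.4401]
Y [0.5495 0.2787 0.4207]
```

View pics/crops.png

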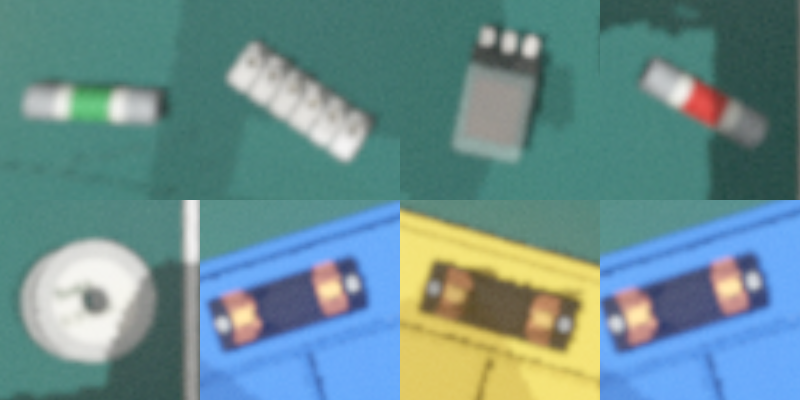

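Parts are located and their sizes agree once about 4 mm of blur is allowed for. Next I'll check the shelf edge, then view each clip set close up from two opposite tool yaws so that calibration bias cancels.

Run:
```python
from h import *
w=cloud(dict(np.load('pics/top0.npz')))
for u,v in((250,143),(350,138),(420,143),(200,143),(130,100),(350,100),(590,60),(495,180),(190,180),(660,150),(685,255)):
    print((u,v),w[int(v/1.5625),int(u/1.5625)].round(3))
def look(k,c,yaw,sgn):
    for n,y in zip('ab',(yaw,yaw-np.pi) if sgn>0 else (yaw-np.pi,yaw)):
        r.move_to((*c,.19),q(y)); r.sleep(.25); wsnap(k+n); print(k+n,r.current_t(),np.round(r.current_tool_pos(),4),np.round(r.current_q()[5],2))
look('cY',(.5465,.2875),np.deg2rad(74),1)
r.move_to((.45,.1,.3),q(0))
look('cB',(.5925,-.2705),np.deg2rad(107.4),-1)
T=[]
for k,c in(('cY',(.5465,.2875)),('cB',(.5925,-.2705))):
    for n in 'ab':
        d=dict(np.load(f'pics/{k}{n}.npz')); T.append(cv2.resize(ortho(d,*c,.040,.035,.00025),(280,280)))
cv2.imwrite('pics/clips.png',np.vstack([np.hstack(T[:2]),np.hstack(T[2:])])[:,:,::-1])
```

```text
(250, 143) [0.68  0.249 0.263]
(350, 138) [0.675 0.105 0.295]
(420, 143) [0.68  0.01  0.258]
(200, 143) [0.679 0.319 0.267]
(130, 100) [0.724 0.402 0.308]
(350, 100) [0.687 0.098 0.392]
(590, 60) [ 0.679 -0.156  0.507]
(495, 180) [ 0.68  -0.129  0.059]
(190, 180) [0.699 0.42  0.011]
(660, 150) [ 0.702 -0.382  0.148]
(685, 255) [ 0.549 -0.469  0.033]
cYa 6.05 [0.5465 0.2876 0.1903] 0.69
cYb 9.0 [0.5465 0.2875 0.19  ] -2.45
cBa 14.275 [ 0.5927 -0.27    0.1903] 2.34
cBb 17.225 [ 0.5925 -0.2705  0.19  ] -0.8
```

View pics/clips.png

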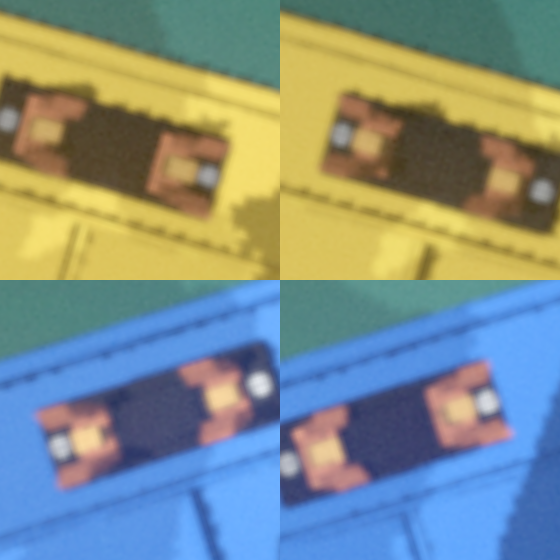

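Clip centres come out at yellow (.5425,.2889), yaw −16°, and blue (.5913,−.2688), yaw 17.2°. Both agree with tray centre + 46 mm. I'll start with the red fuse.

```bash
cat >> h.py <<'E'
CY=(.5425,.2889,np.deg2rad(-16)); CB=(.5913,-.2688,np.deg2rad(17.2))
def tray(c,x,y):   # tray coords -> world xy (c is the clip centre at x 46, y 0)
    a=c[2]; x=x-.046; return (c[0]+x*np.cos(a)-y*np.sin(a), c[1]+x*np.sin(a)+y*np.cos(a))
def st(s): print(s,'t%.1f'%r.current_t(),'tcp',np.round(r.current_tool_pos(),4),'open %.3f'%r.current_opening(),'F',np.round(r.current_contact_force(),1),'pad',np.round(r.current_finger_force(),1),flush=True)
def pick(xy,yaw,z,op,sq=60,up=.2):
    r.set_gripper(op); r.move_to((*xy,z+.08),q(yaw)); r.move_linear((*xy,z),vel=.1); st('down')
    r.set_gripper(0,sq); st('grip'); r.move_linear((*xy,up),vel=.2); st('up')
E
python3 - <<'E'
from h import *
r.move_linear((*CB[:2],.25)); 
r.set_gripper(0.17); print(r.finger_overhang,r.current_opening())
pick((.4217,-.1196),np.deg2rad(62.1),.025,.45)
print(r.finger_overhang)
d=wsnap('h1'); cv2.imwrite('pics/h1.png',d['pixels'][:,:,::-1])
E
```

```text
0.022 0.17061306789602781
down t20.8 tcp [ 0.422  -0.1198  0.0254] open 0.449 F [ 0.  -0.2 -0.2] pad 0.0
grip t21.1 tcp [ 0.422  -0.1197  0.0257] open 0.142 F [-1.3  1.   7. ] pad 58.7
up t22.2 tcp [ 0.4212 -0.1194  0.1992] open 0.139 F [ 0.   0.1 -0.3] pad 58.6
0.022
```

View pics/h1.png

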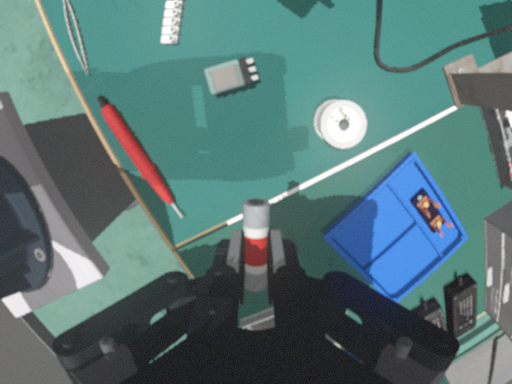

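The red fuse is held in the fingers at (257,245), with its band centred between them. Now to place and snap it.

```bash
cat >> h.py <<'E'
def snapin(c,off=.0187):
    y=c[2]+np.pi/2
    r.move_to((*c[:2],.14),q(y)); r.move_linear((*c[:2],.039+off+.004),vel=.1); st('mouth')
    for z in (.038,.034,.031,.029,.0275):
        r.move_linear((*c[:2],z+off),vel=.03); st('z%.4f'%z)
        if abs(r.current_contact_force()[2])>60: break
    r.sleep(.2); st('pushed')
E
python3 - <<'E'
from h import *
r.move_to((.43,.08,.25),q(np.deg2rad(68)))
snapin(CY)
E
```

```text
mouth t25.0 tcp [0.5429 0.2891 0.0623] open 0.136 F [ 0.4  0.1 -0.1] pad 58.6
z0.0380 t25.3 tcp [0.5426 0.2892 0.0571] open 0.138 F [-0.6  0.9  3.7] pad 59.0
z0.0340 t25.6 tcp [0.5426 0.2892 0.0529] open 0.138 F [-0.9  3.2  1.7] pad 58.9
z0.0310 t25.9 tcp [0.542  0.2886 0.0489] open 0.134 F [ 0.6  0.7 -5.1] pad 58.5
z0.0290 t26.1 tcp [0.5422 0.2887 0.0473] open 0.136 F [-1.5 -0.2 -2.8] pad 58.8
z0.0275 t26.4 tcp [0.5424 0.2888 0.0468] open 0.135 F [-5.  -1.5  5. ] pad 59.9
pushed t26.6 tcp [0.5424 0.2888 0.0468] open 0.134 F [-5.5 -2.1  5.8] pad 59.9
```

Run:
```python
from h import *
r.set_gripper(.45); r.move_linear((*CY[:2],.19),vel=.2); r.sleep(.1); wsnap('vY')
d=dict(np.load('pics/vY.npz')); a=ortho(d,*CY[:2],.03,.04,.0002)
pick((.4063,.1517),np.deg2rad(86.7),.026,.45)
d=wsnap('h2'); b=cv2.resize(d['pixels'],(533,400))
cv2.imwrite('pics/v1.png',np.hstack([cv2.resize(a,(267,400))[:, :],b])[:,:,::-1])
```

```text
down t30.0 tcp [0.4066 0.1518 0.0264] open 0.451 F [ 0.5 -0.3 -0.7] pad 0.0
grip t30.3 tcp [0.4066 0.1518 0.0267] open 0.133 F [-1.1 -0.9  7.4] pad 58.3
up t31.3 tcp [0.4058 0.1516 0.1992] open 0.133 F [-0.4  1.2 -1.1] pad 58.2
```

View pics/v1.png

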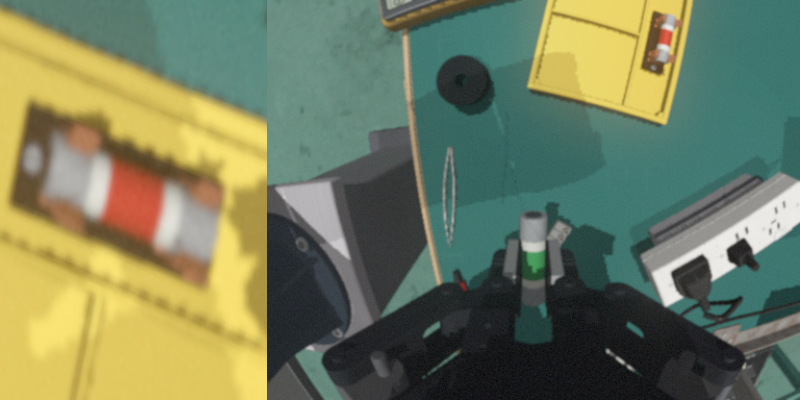

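The left crop shows the red fuse between the copper clips at (130,195), in line with the tray. The right one shows the green fuse centred in the fingers. On to the blue tray.

Run:
```python
from h import *
r.move_to((.43,-.08,.25),q(np.deg2rad(95)))
snapin(CB,.019)
r.set_gripper(.45); r.move_linear((*CB[:2],.19),vel=.2); r.sleep(.1); d=wsnap('vB')
a=ortho(d,*CB[:2],.03,.04,.0002)
for k,c in(('vY',CY),('vB',CB)):
    d=dict(np.load(f'pics/{k}.npz')); w=wcloud(d).reshape(-1,3)
    dx,dy=w[:,0]-c[0],w[:,1]-c[1]; x=dx*np.cos(c[2])+dy*np.sin(c[2]); y=-dx*np.sin(c[2])+dy*np.cos(c[2])
    m=(abs(x)<.003)&(abs(y)<.022); fl=(x>-.09)&(x<-.03)&(y>.015)&(y<.06)
    print(k,'fuse top med',np.median(w[m,2]).round(4),m.sum(),'floor',np.nanmedian(w[fl,2]).round(4))
cv2.imwrite('pics/v2.png',a[:,:,::-1])
```

```text
mouth t34.3 tcp [ 0.5917 -0.269   0.0626] open 0.134 F [-0.4 -0.4  0. ] pad 58.2
z0.0380 t34.6 tcp [ 0.5917 -0.2692  0.0577] open 0.137 F [-0.5 -0.6  4.2] pad 58.9
z0.0340 t34.9 tcp [ 0.5915 -0.2692  0.0533] open 0.133 F [-0.4 -1.8  1.5] pad 58.5
z0.0310 t35.2 tcp [ 0.5909 -0.2684  0.0491] open 0.136 F [ 1.5 -1.5 -5.2] pad 58.6
z0.0290 t35.4 tcp [ 0.5913 -0.2686  0.0479] open 0.132 F [-0.5 -1.1 -0.7] pad 59.3
z0.0275 t35.7 tcp [ 0.5914 -0.2687  0.0477] open 0.132 F [-6.3  3.5 13.5] pad 61.4
pushed t35.9 tcp [ 0.5914 -0.2687  0.0477] open 0.134 F [-5.2  2.7 13.4] pad 61.4
vY fuse top med 0.251 1427 floor 0.0058
vB fuse top med 0.2506 1444 floor 0.0058
```

View pics/v2.png

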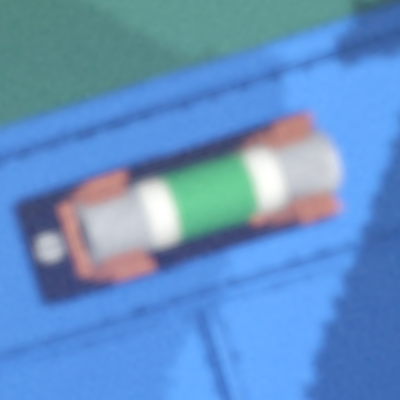

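The green fuse sits in the blue clips, in line. Next the relay goes into the blue +y pocket and the terminal block into a yellow pocket.

```bash
cat >> h.py <<'E'
def place(xy,yaw,z,op):
    r.move_to((*xy,.16),q(yaw)); r.move_linear((*xy,z+.015),vel=.15); r.move_linear((*xy,z),vel=.04); st('place')
    r.set_gripper(op); r.move_linear((*xy,.18),vel=.2); st('clear')
E
python3 - <<'E'
from h import *
dg=np.deg2rad
pick((.444,-.0196),dg(-12.3),.027,.6,40)
d=wsnap('h3'); cv2.imwrite('pics/h3.png',d['pixels'][:,:,::-1])
E
```

```text
down t40.6 tcp [ 0.4443 -0.0196  0.0274] open 0.595 F [-0.2  0.8  0.1] pad 0.0
grip t40.9 tcp [ 0.4444 -0.0196  0.0277] open 0.322 F [-1.4  0.4  6.9] pad 39.8
up t41.9 tcp [ 0.4435 -0.0195  0.1992] open 0.321 F [ 0.2  0.5 -0.3] pad 39.4
```

View pics/h3.png

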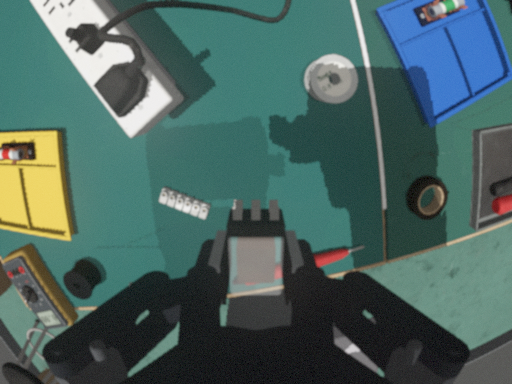

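The relay is held square at (255,255), tags pointing forward.

Run:
```python
from h import *
dg=np.deg2rad
r.move_to((.45,-.2,.22),q(dg(5)))
place(tray(CB,-.0215,.039),CB[2],.0345,.45)
r.move_to((.43,.0,.22),q(dg(30)))
pick((.4217,.0695),dg(55.9),.025,.45,40)
r.move_to((.43,.2,.22),q(dg(20)))
place(tray(CY,-.0215,-.039),CY[2],.0325,.38)
r.sleep(.2); d=wsnap('vT'); a=ortho(d,*tray(CY,0,0),.01,.1,.0005)
cv2.imwrite('pics/v3.png',a[:,:,::-1])
```

```text
place t44.6 tcp [ 0.5152 -0.2515  0.0342] open 0.318 F [ 0.2 -1.4 -0.8] pad 39.4
clear t45.8 tcp [ 0.5148 -0.2512  0.1789] open 0.450 F [-0.   0.9  0.7] pad 0.0
down t48.6 tcp [0.4221 0.0694 0.0255] open 0.451 F [0.8 0.9 0.5] pad 0.0
grip t48.9 tcp [0.4221 0.0695 0.0257] open 0.191 F [-2.  -0.8  8.6] pad 39.0
up t50.0 tcp [0.4211 0.0695 0.1992] open 0.191 F [-0.6  0.5 -0.4] pad 39.0
place t53.0 tcp [0.4668 0.27   0.0323] open 0.194 F [-0.2  0.6  0. ] pad 39.1
clear t54.2 tcp [0.4663 0.2698 0.179 ] open 0.381 F [-0.1 -0.7 -0.4] pad 0.0
```

View pics/v3.png

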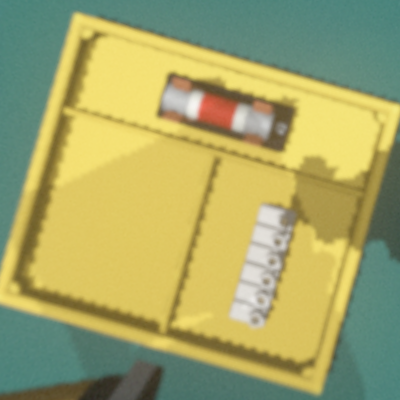

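The terminal block is in the yellow −y pocket with its screws on the same side as before. I'll check heights from depth while fetching the reel.

```bash
cat >> h.py <<'E'
def hts(f,c,rois):
    d=dict(np.load(f'pics/{f}.npz')); w=wcloud(d).reshape(-1,3); dx,dy=w[:,0]-c[0],w[:,1]-c[1]
    x=dx*np.cos(c[2])+dy*np.sin(c[2])+.046; y=-dx*np.sin(c[2])+dy*np.cos(c[2])
    for n,(x0,y0,hx,hy,zm) in rois.items():
        m=(abs(x-x0)<hx)&(abs(y-y0)<hy)&(w[:,2]<.07)&(w[:,2]>zm); P=np.stack([x[m],y[m],w[m,2]],1)
        if m.sum()<5: print(f,n,'none'); continue
        A=np.c_[P[:,:2]-P[:,:2].mean(0),np.ones(len(P))]; k=np.linalg.lstsq(A,P[:,2],rcond=None)[0]
        print(f,n,m.sum(),'z pct5/50/95',(np.percentile(P[:,2],[5,50,95])*1e3).round(1),'slope',k[:2].round(2),'xy mean',(P[:,:2].mean(0)*1e3).round(1),'bbox',(np.percentile(P[:,:2],[1,99],axis=0)*1e3).round(0).tolist())
E
python3 - <<'E'
from h import *
dg=np.deg2rad
hts('vT',CY,dict(floor=(-.0215,.039,.03,.025,0),fuse=(.046,0,.002,.024,.02),term=(-.0215,-.039,.04,.034,.011)))
hts('vB',CB,dict(fuse=(.046,0,.002,.024,.02)))
r.move_to((.45,.05,.25),q(dg(60)))
pick((.522,-.1145),dg(107.2),.027,.9,60,.2)
d=wsnap('h4'); cv2.imwrite('pics/h4.png',d['pixels'][:,:,::-1])
E
```

```text
vT floor 2526 z pct5/50/95 [4.8 5.9 7.1] slope [-0.  0.] xy mean [-20.8  38.6] bbox [[-51.0, 15.0], [8.0, 63.0]]
vT fuse 233 z pct5/50/95 [33.3 34.4 35.5] slope [ 0.13 -0.  ] xy mean [46.  -0.6] bbox [[44.0, -24.0], [48.0, 23.0]]
vT term 1004 z pct5/50/95 [12.9 15.1 20.4] slope [-0.01 -0.19] xy mean [-19.9 -38.9] bbox [[-49.0, -48.0], [7.0, -30.0]]
vB fuse 213 z pct5/50/95 [33.  34.2 35.5] slope [-0.05 -0.03] xy mean [46.2  2.1] bbox [[44.0, -24.0], [48.0, 24.0]]
down t58.5 tcp [ 0.5224 -0.1146  0.0275] open 0.900 F [ 0.1  0.1 -0.3] pad 0.0
grip t58.9 tcp [ 0.5222 -0.1146  0.0279] open 0.543 F [-2.2  1.1  8.6] pad 60.8
up t59.9 tcp [ 0.5214 -0.1143  0.1989] open 0.545 F [-0.4 -0.7 -2.8] pad 61.8
```

View pics/h4.png

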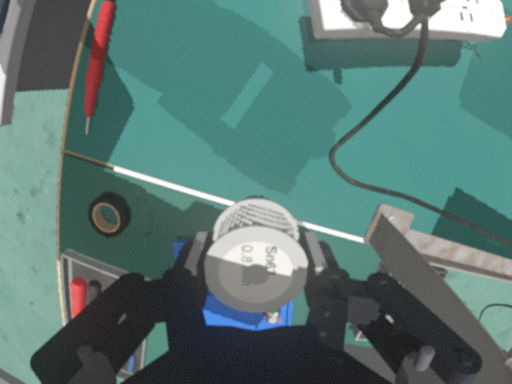

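Both fuse tops read 34.3 mm (35 expected when home), and the terminal block is flat (body top 15, turrets 20). The reel is upright in the fingers at (257,265), so I'll place it.

Run:
```python
from h import *
dg=np.deg2rad
c=tray(CB,-.0215,-.039)
place(c,CB[2]+np.pi/2,.0348,.63)
r.move_to((*tray(CB,-.05,0),.25),q(0)); r.sleep(.2); d=wsnap('vE')
hts('vE',CB,dict(floor=(-.055,.039,.01,.03,0),fuse=(.046,0,.002,.024,.02),relay=(-.0215,.039,.04,.034,.02),reel=(-.0215,-.039,.04,.034,.03)))
cv2.imwrite('pics/v4.png',ortho(d,*tray(CB,0,0),.02,.1,.0005)[:,:,::-1])
```

```text
place t62.2 tcp [ 0.5383 -0.326   0.0346] open 0.542 F [ 0.   0.3 -1.6] pad 61.9
clear t63.3 tcp [ 0.5378 -0.3257  0.1788] open 0.631 F [-0.6 -0.1 -0.8] pad 0.0
vE floor 650 z pct5/50/95 [4.7 5.9 7.1] slope [-0.01 -0.  ] xy mean [-55.7  38.3] bbox [[-65.0, 10.0], [-45.0, 68.0]]
vE fuse 148 z pct5/50/95 [33.3 34.4 36. ] slope [-0.07 -0.  ] xy mean [46.  -0.2] bbox [[44.0, -23.0], [48.0, 23.0]]
vE relay 907 z pct5/50/95 [21.9 27.2 28.4] slope [-0.05  0.03] xy mean [-20.6  38.5] bbox [[-44.0, 25.0], [4.0, 53.0]]
vE reel 1337 z pct5/50/95 [40.7 41.9 43.1] slope [0. 0.] xy mean [-20.9 -37.6] bbox [[-43.0, -60.0], [1.0, -15.0]]
```

View pics/v4.png

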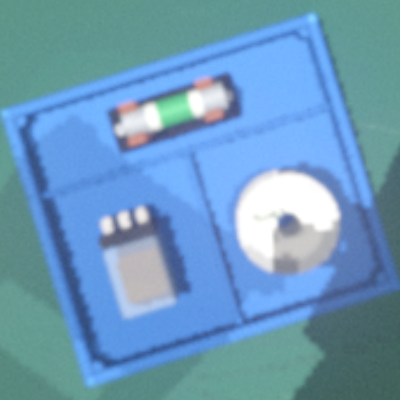

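Everything is in place: relay top at 28 mm, reel top at 42 mm and level, green fuse home.

```bash
python3 -c "
from h import *
r.sleep(.5); print(r.hand_in(), r.current_t())"
```

```text
the job is handed in; nothing more can be done
the job is handed in; nothing more can be done
```

Both kits are made up and handed in at about 65 s: each fuse is home in its own tray's clips, the relay, reel and terminal block lie flat in their pockets by the last depth checks, and I never handled the multimeter or tape; the hand-in gave no verdict.

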